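Press a bush home in a locomotive rod with a sprung hand press

TASK

In the rack, find the rod whose brass bush still stands proud, pull it out and lay it on the press anvil, head under the ram against the stop, bush up, tail towards the front; its head is all you can reach at first, so put it down and take it again by the tail. Let go of it, pull the press lever down until the bush is flush, then keep hold and ease the lever slowly all the way back up without letting it snap. Leave the rod lying in the press, and leave the finished rod and the other things on the bench where they are.

Things in the scene. Friction and masses are not known exactly. Their poses are not given: they have to be found in the camera images.
- rod: the rod to work on: flat aluminium side rod 12 mm thick, a brass bush standing 6-8 mm proud on its head. Head: block 36 (x) by 28 mm (y). From it a bar 18 mm wide runs along -x to the tail end, 140 mm from the head centre (black dot). Origin: underside at head centre; x from tail to head, z up (bush side). About 0.15 kg, balances 58 mm behind the head centre. Starts in one of the rack's slots.
- bush (a joint): how far the bush (brass, 16 mm across) is pressed into the rod's head, m: 0 to 0.002 at the start (8 to 6 mm proud), 0.008 = flush. A tight fit: about 25 N to move, and it stays where pushed.
- done_rod: a finished rod in the other slot of the rack: same shape, origin and axes as rod, but its bush is already flush (flat brass ring). Leave it.
- rack: fixed plywood rack, 125 deep (x) x 205 wide (y) x 41 mm tall, roofed; two slots (centres y = +50 and -50 mm) open at its +x side. Slot floor 10 mm, underside of roof 36 mm above the bench. Each rod lies along x, its head centre about 38 mm outside the mouth (head wholly outside, 20 mm clear), tail under the roof. Pull out along the rack's +x. Origin: centre of underside.
- press: fixed green hand press, open side to -x. Origin on the bench under the ram axis; x to its rear column, y to its left. Base plate 20 mm thick, x -85 to 125, y +-75 mm. Steel anvil 60 mm high, 50 mm wide, x -85 to 30 mm. Press head above: x -45 to 110 mm, 70 mm wide, 135 to 250 mm high. Ram 26 mm across, at x = y = 0, its face 42 mm above the anvil when up.
- anvil_spot (a point): point on the anvil's top under the ram axis, 60 mm above the bench; axes as press. On the anvil: an end stop 16 mm tall, face at x = +18 mm, and two cheeks 5 mm tall, inner faces at y = +-18 mm, for |x| < 18 mm. The rod's head belongs between the cheeks against the stop, so its origin is here, its x along this x, tail sticking out to -x beyond the anvil's front.
- press_lever (a joint): lever angle, rad: 0 = up, home; grows as the handle is pulled down; limit 1.13. A spring pushes it up (4 to 9 N at the handle): it snaps back if let go. The ram goes down 30 mm per rad and meets the rod's face (bush flush) at 1.0 with the rod on the anvil; there it stops. Up to about 15 N at the handle while the bush goes in.
- lever_grip (a point): middle of the red lever handle: a level round bar 16 mm across, 92 mm long, along the press's y, on its right (-y) side, 160 mm from the press's middle plane. 323 mm above the bench with the lever up; moves with the lever.
- lever_hinge (a point): the lever's axis (along the press's y) at the same y as lever_grip, 200 mm above the bench, 20 mm behind the ram axis; lever_grip runs on a circle of 160 mm radius about it, from 50 degrees above level on the press's -x side, downwards.
- mug: bystander: yellow mug, 80 mm across, 95 mm tall; origin at its underside
- oil: bystander: white plastic oil bottle with a red cap, 48 mm across, 130 mm tall; origin at its underside
- wheel: bystander: dark steel flanged locomotive wheel lying flat, 72 mm across, 18 mm thick; origin at its underside
- driver: bystander: screwdriver with a red handle, lying, 170 mm long (origin about mid-length, underside); origin at its underside
- tin: bystander: blue tin, 60 mm across, 60 mm tall; origin at its underside
- tray: bystander: open black plastic tray, 140 x 100 x 35 mm; origin at its underside

How it is judged:
On the way, in this order (a step that is already met when the one before it is completed fails the run):
1. the rod lies on the anvil, head under the ram, let go, its bush still proud (horizontal distance between rod and anvil_spot below 0.008 m and z of rod in the frame of anvil_spot between -0.004 and 0.004 m and angle between the x axis of rod and the x axis of anvil_spot, either way round below 0.15 rad and angle between rod's own z axis and vertical below 0.06 rad and contact force between the fingers and rod below 0.1 N and value of joint bush below 0.004 m and value of joint press_lever below 0.3 rad), for 0.2 s.
2. the lever is pulled down and the bush is flush (value of joint bush above 0.0065 m and value of joint press_lever above 0.85 rad), for 0.1 s.
3. the lever is back up (value of joint press_lever below 0.05 rad), for 0.2 s.
At the end, for the whole second after the job is handed in: Rod at rest and released on the anvil: head centre within 8 mm of the ram axis, flat (4 mm in height, 3 degrees), its length within 8 degrees of the press's x; bush within 1.5 mm of flush; lever up within 0.05 rad (horizontal distance between rod and anvil_spot below 0.008 m and z of rod in the frame of anvil_spot between -0.004 and 0.004 m and angle between the x axis of rod and the x axis of anvil_spot, either way round below 0.15 rad and angle between rod's own z axis and vertical below 0.06 rad and contact force between the fingers and rod below 0.1 N and value of joint bush above 0.0065 m and value of joint press_lever below 0.05 rad and linear speed of rod below 0.02 m/s); the robot touches nothing.
It fails at once if the lever is let snap back (faster than 1.5 rad/s, about 24 cm/s at the handle, while still more than 0.15 rad from home) (value of joint press_lever above 0.15 rad and velocity of joint press_lever below -1.5 rad/s).
It fails at once if the finished rod is shifted more than 20 mm (distance of done_rod from where it was at the start of the episode above 0.02 m).
It fails at once if a bystander is shifted more than 30 mm (distance of any of mug, oil, wheel, driver, tin, tray from where it was at the start of the episode above 0.03 m).
It also fails if it takes over 72 s, if anything falls off the work surface, if the arm or the gripper's body presses on something with over 40 N, if the wrist force passes 120 N, or if a joint passes its speed limit or range.

ROBOT

A 6-joint arm with a two-finger parallel gripper is mounted at the origin on the work surface. World frame = base frame: x ahead of the robot, y to its left, z up, the work surface at z = 0. Lengths are in m, angles in rad, forces in N, time in s.
With the tool pointing down it reaches from about 0.325 to 0.9 m from the base axis. Payload 6.1 kg.
Tool frame: the origin (TCP) lies at the very end of the fingers, on their centre line; the grasp point (between the pads) lies 19 mm behind it; z points along the fingers, y is the line along which they close (so a half turn about z gives the same grasp; the last joint's range is limited). The gripper opens to 87 mm and grips with 3 to 60 N. Pads are 19 mm wide; open, the fingers measure 117 mm over their backs; the gripper's body (75 mm by 190 mm) begins 51 mm behind the grasp point.
Start: joints at [-1.321, 0.22, 1.526, -0, 1.395, -0.126], TCP at [0.229, -0.581, 0.223] pointing down, gripper open.
Joint ranges: [-2.98, 2.98], [-0.91, 2.08], [0.09, 2.57], [-1.24, 4.39], [0.2, 2.65], [-2.68, 2.68]. Speed limits (rad/s): [2.57, 2.57, 3.01, 3.14, 3.14, 3.14].

INTERFACE

Orientations are given as a unit quaternion [x, y, z, w].
In Python, from cell import bot, camera, camera_model, ticket, recognise, silhouettes, spot_point gives the robot as it stands.
- The arm moves only by the tool step_arm, never from a script. Its argument "commands" is a list of rows, each a list of 2 entries, a list of its own where there are three numbers: the shift along the tool's x, y, z each as a share of 20 mm, from -1 to 1, then the turn about the tool's z as a share of 6 degrees, from -1 to 1. In form: [[[tx, ty, tz], yaw], ...]. A call has 1 to 5 rows; each row shifts and turns the commanded pose from where the row before left it, along the tool's axes as they then stand; what a row does not reach is not made up. A row lasts 1/12 s, in which the tool goes at most 41.7 mm and 7.16 degrees, less where a joint would pass 70% of its speed; a pose out of reach is approached as far as the arm can. A call with a number of a shift or a turn outside -1 to 1 is refused whole. A call with a gripper value outside its range is refused whole. "gripper" is the opening, from 0 (shut) to 1 (fully open), set as the call begins (left out, the last holds). The fingers move at their own pace and stop on an object; "squeeze" is the grip in N (left out, the last holds). Time passes only in rows, so rows that do not move let the fingers close. It gives the time, the measured TCP pose, the force, the opening and the grip force at its end, in the units of the state.
- bot.state(): the state, without advancing time (a new reading comes with each control period).
- camera(name): name is "scene" or "top"; returns (picture, depth): 400x640x3 uint8, red, green, blue; 400x640 float32, m along the optical axis (not along the pixel's ray), 0 where there is no reading.
- camera_model(name): a dict with "fx", "fy", "cx", "cy" (pixels), "extrinsics" (4x4, takes a point from world to camera coordinates). Camera axes: x right, y down, z forward; pixel columns grow to the right and rows downward; lengths in m; the calibration is good to about 2 mm. A picture is of the moment at which its call begins. camera_model takes no time and is no camera call.
- ticket.job_done(): hands the job in; it is judged then, once.
Trained networks look in the newest picture that a camera, given by its name, has taken for a name from the list of things; names that differ only in an ending like _2 or _b are one class to them, and where a whole thing is asked for, a point or a joint stands for the part that bears it (a point fixed in the world has none). Each returns a list of dicts, best first, with "conf" (0 to 1); they miss things now and then, are a little off and sometimes report something else, mostly with a low value. They report only what shows in the picture. A call takes as long as a camera call.
- recognise(target, camera): "box" ([left, top, right, bottom] in pixels, round what is visible of it).
- silhouettes(target, camera): "mask" (400x640 bool, what is visible of it) and "box" ([left, top, right, bottom] in pixels, round what is visible of it).
- spot_point(target, camera): "uv" ([column, row] in pixels: a listed point, or the origin of a listed thing).
The state is a dict: "time_s": time; "joint_positions": joint angles; "joint_velocities": joint speeds; "joint_torque": joint torques, N m; "eef_pos": TCP position; "tcp_rot": TCP orientation; "wrist_force": force on the tool from outside, world axes, zero at the start; "moment": the same for the moment, N m; "opening": finger opening in m; "grasp_force": force on a finger pad.
Only numpy, scipy, OpenCV 4.12 (cv2) and the standard library are available. Lean on these libraries where they do the work, as an engineer would, in place of code of your own. Each camera call takes 0.05 s, during which the arm holds its last target. There are 200 camera calls.

## Working session

There is one attempt and no reset: what is moved stays moved. The work goes in short steps, Python scripts to look and compute and a tool call to move; the robot and the scene stay as the last step left them, time stands still between calls to the robot, and variables do not carry over. Pictures are saved under pics/ and viewed, at most 10 in all, crops included, and the job is handed in when it is done.

Besides the shell and the picture viewer there is one more tool, called after "Request:" in YAML: its name, and indented under it one key for each argument. step_arm: Moves the arm, as the interface text tells. Its arguments: {"type":"object","properties":{"commands":{"type":"array"},"gripper":{"type":"number"},"squeeze":{"type":"number"}},"required":["commands"]}

```bash
mkdir -p pics; ls
cat > h.py <<'E'
import numpy as np, cv2
from cell import bot, camera, camera_model, ticket, recognise, silhouettes, spot_point
def save(n,p,crop=None,s=1):
    if crop: p=p[crop[1]:crop[3],crop[0]:crop[2]]
    p=cv2.resize(p,None,fx=s,fy=s,interpolation=cv2.INTER_CUBIC)
    cv2.imwrite('pics/'+n,cv2.cvtColor(p,cv2.COLOR_RGB2BGR))
def cloud(cam,d):
    m=camera_model(cam); E=np.array(m['extrinsics']); v,u=np.mgrid[:400,:640]
    P=np.stack([(u-m['cx'])/m['fx']*d,(v-m['cy'])/m['fy']*d,d],-1)
    return (P-E[:3,3])@E[:3,:3]
def onplane(cam,uv,z):
    m=camera_model(cam); E=np.array(m['extrinsics']);R=E[:3,:3];c=-R.T@E[:3,3]
    r=R.T@np.array([(uv[0]-m['cx'])/m['fx'],(uv[1]-m['cy'])/m['fy'],1]); return c+r*(z-c[2])/r[2]
def proj(cam,p):
    m=camera_model(cam); E=np.array(m['extrinsics']); q=E[:3,:3]@np.array(p)+E[:3,3]
    return np.array([q[0]/q[2]*m['fx']+m['cx'],q[1]/q[2]*m['fy']+m['cy']])
E
python3 - <<'E'
from h import *
s=camera('scene');t=camera('top')
save('s.png',s[0]);save('t.png',t[0])
np.savez('im0.npz',s=s[0],sd=s[1],t=t[0],td=t[1])
for c in('scene','top'):
  m=camera_model(c);E=np.array(m['extrinsics']);print(c,-E[:3,:3].T@E[:3,3],E[:3,:3].round(2).tolist())
  for n in['rod','done_rod','rack','press','anvil_spot','lever_grip','lever_hinge']:
    print(c,n,[(np.round(x['uv']),round(x['conf'],2)) for x in spot_point(n,c)[:3]])
print(bot.state())
E
```

```text
pics
scene [1.16848389 0.36063156 1.25717188] [[-0.58, 0.82, 0.01], [0.68, 0.49, -0.54], [-0.45, -0.3, -0.84]]
scene rod [(array([406., 288.]), 0.58)]
scene done_rod [(array([424., 261.]), 0.79), (array([210., 178.]), 0.51)]
scene rack [(array([449., 291.]), 0.75)]
scene press [(array([286., 216.]), 0.74)]
scene anvil_spot [(array([292., 206.]), 0.86)]
scene lever_grip [(array([248.,  97.]), 0.57)]
scene lever_hinge [(array([229., 158.]), 0.64)]
top [ 0.3517173  -0.02879688  1.75825512] [[-0.01, -1.0, -0.01], [-0.99, 0.01, -0.14], [0.14, 0.01, -0.99]]
top rod [(array([247., 201.]), 0.53)]
top done_rod [(array([253., 229.]), 0.58)]
top rack [(array([222., 214.]), 0.97)]
top press [(array([356., 194.]), 0.94), (array([252., 224.]), 0.42)]
top anvil_spot [(array([354., 194.]), 0.6)]
top lever_grip [(array([421., 204.]), 0.56)]
top lever_hinge [(array([413., 176.]), 0.58)]
{'time_s': 0.8, 'joint_positions': array([-1.32109753e+00,  2.20385035e-01,  1.52645983e+00,  2.04735613e-05,
        1.39469367e+00, -1.26100823e-01]), 'joint_velocities': array([-8.67052157e-04, -9.08136641e-05,  3.02530331e-04,  2.21509655e-04,
       -2.10644012e-03,  3.78935341e-04]), 'joint_torque': array([-7.78133872e-04, -4.94511580e+01, -3.87687349e+01,  6.98142126e-02,
        4.66314331e-02,  1.18197857e-06]), 'eef_pos': array([ 0.22939181, -0.58139908,  0.22256821]), 'tcp_rot': array([9.82399043e-01, 1.86794325e-01, 1.17303321e-05, 2.63834476e-05]), 'wrist_force': array([ 0.9407659 , -0.41207348,  0.63483513]), 'moment': array([0.00726367, 0.00541323, 0.03953655]), 'grasp_force': 0.0, 'opening': 0.08721136927736922}
```

View pics/s.png

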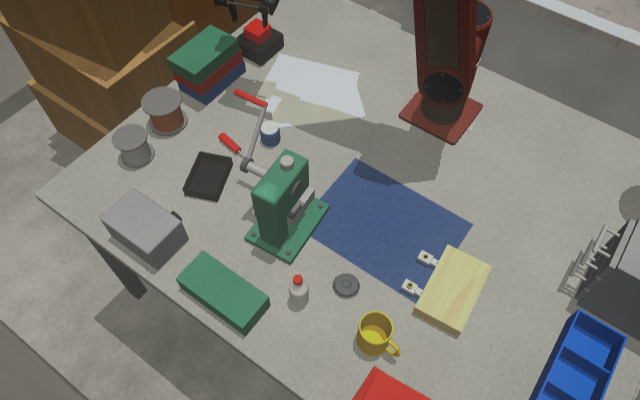

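View pics/t.png

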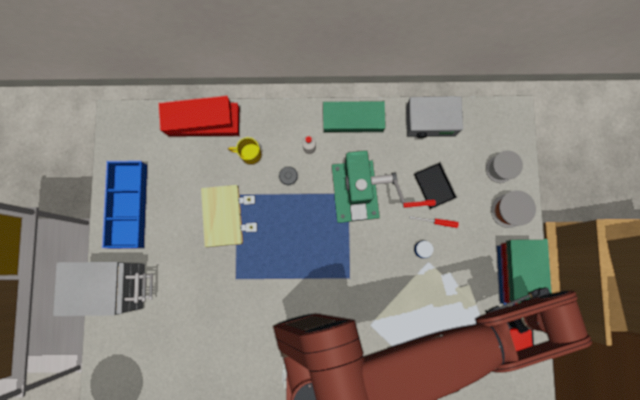

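The scene view shows the green press at (288,205), its lever handle at (250,98), and the rack at (452,290) with two heads at (427,257) and (411,287). In the top view the rack is at (222,215), mouth to the right, and the press is at (358,190).

Run:
```python
from h import *
z=np.load('im0.npz')
save('heads.png',np.hstack([cv2.resize(z['s'][235:315,390:490],None,fx=4,fy=4,interpolation=2),cv2.resize(z['t'][180:260,195:295],None,fx=4,fy=4,interpolation=2)]))
S=cloud('scene',z['sd']);T=cloud('top',z['td'])
# table z check
for nm,C,u,v in(('s',S,380,230),('t',T,300,240),('t',T,222,214),('t',T,356,160),('s',S,455,290)): print(nm,u,v,C[v,u].round(4))
# heads: points z in 0.016..0.032 near heads
def rect(P): 
    r=cv2.minAreaRect(P.astype(np.float32)*1000); return np.round(r[0],1),np.round(r[1],1),round(r[2],1)
for nm,C,(a,b,c,d) in(('t',T,(200,185,245,250)),('s',S,(405,240,495,335))):
    Q=C[b:d,a:c].reshape(-1,3);Q=Q[(Q[:,2]>.034)&(Q[:,2]<.05)];print('rack',nm,len(Q),Q[:,2].mean(),rect(Q[:,:2]))
for nm,C,(a,b,c,d) in(('t',T,(335,140,385,225)),('s',S,(245,140,330,260))):
    Q=C[b:d,a:c].reshape(-1,3)
    for lo,hi in((.013,.027),(.243,.257),(.05,.064)):
        q=Q[(Q[:,2]>lo)&(Q[:,2]<hi)]
        if len(q)>3:print('press',nm,lo,len(q),q[:,2].mean(),rect(q[:,:2]))
```

```text
s 380 230 [ 4.897e-01  7.800e-02 -4.000e-04]
t 300 240 [ 0.4537  0.0518 -0.0046]
t 222 214 [0.5421 0.3181 0.0479]
t 356 160 [ 0.6849 -0.1332  0.244 ]
s 455 290 [0.5489 0.3337 0.0422]
rack t 1986 0.04083389226170147 (array([540. , 325.8]), array([206.2, 127.1]), 5.3)
rack s 3746 0.04129117265149297 (array([540. , 305.7]), array([211. , 164.4]), 4.7)
press t 0.013 973 0.019793985560137645 (array([ 652. , -159.9]), array([173.8, 290.6]), 89.3)
press t 0.243 977 0.24956986334447417 (array([ 637.6, -141.1]), array([155.4,  69.8]), 5.4)
press t 0.05 186 0.05856736987530226 (array([ 602.2, -142.6]), array([164.5,  50. ]), 7.4)
press s 0.013 1684 0.02044379688053958 (array([ 560. , -195.6]), array([410.5, 236.4]), 40.3)
press s 0.243 1438 0.25000473232915393 (array([ 641.3, -181.5]), array([157.9, 152.9]), 6.1)
press s 0.05 317 0.0584709478099491 (array([ 619. , -126.5]), array([ 56.1, 199.2]), 86.3)
```

View pics/heads.png

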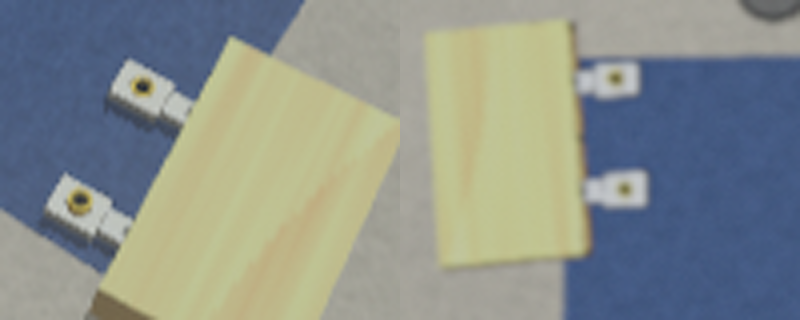

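The crops show both heads with brass rings: the one at scene (410,287) looks like it has a raised collar, the other at (425,257) looks flat. I'll check with depth.

Run:
```python
from h import *
z=np.load('im0.npz')
S=cloud('scene',z['sd']);T=cloud('top',z['td'])
np.set_printoptions(linewidth=220)
print((S[280:296,400:424,2]*1000).astype(int));print((S[250:268,414:438,2]*1000).astype(int))
print((T[194:208,238:260,2]*1000).astype(int));print((T[221:235,240:262,2]*1000).astype(int))
for nm,C,bx in(('A s',S,(398,272,424,300)),('B s',S,(412,243,440,270)),('A t',T,(236,190,262,210)),('B t',T,(238,218,264,238))):
    a,b,c,d=bx;Q=C[b:d,a:c].reshape(-1,3);Q=Q[(Q[:,2]>.012)&(Q[:,2]<.033)&(Q[:,1]<.263)];r=cv2.minAreaRect(Q[:,:2].astype(np.float32)*1000);print(nm,len(Q),r)
for cam in('scene','top'):
  for n in('rod','done_rod'):print(cam,n,[(np.round(x['box']),round(x['conf'],2)) for x in recognise(n,cam)[:3]])
```

```text
[[   0    2    5    0    0   22   19   26   23   20   -1    1    1    0    4    2    2    0    0    2    0   -1    3    0]
 [   0    8   -2    2   22   17   24   18   19   24   21   23    5    4    2   -5   -5    0    0    0   -3   -4    3    0]
 [   3   -2    1   21   28   16   23   22   27   32   31   29   24   26    6    1   -1   -1    0    2    3    0    0    0]
 [   6   -4    0   24   22   18   24   26   32   25   29   24   34   19   19   20    3    0    0    4    3    0    0    1]
 [   0    1   22   22   19   24   26   30   34   30   32   33   31   19   21   23   26   20    0    0    0    2   -1 1257]
 [   3    0   27   22   23   27   23   27   22   32   30   29   24   23   20   20   23   22   -2   -3    1    2    2    0]
 [   1   27   22   22   23   18   25   24   28   26   25   26   26   21   23   27   22   20    0    0    6    6    6    0]
 [   0   15   19   23   20   18   23   26   25   25   32   29   18   20   22   22   21   26   24    3   -1    0    2    0]
 [   3   10   18   21   18   20   23   25   19   20   19   18   26   20   24   19   21   19   15   25   21    0    0
[... 6239 characters left out ...]
  4    3]]
A s 205 ((596.5000610351562, 238.37225341796875), (31.50925636291504, 49.830020904541016), 1.7752765417099)
B s 195 ((498.7602844238281, 231.3229522705078), (30.10230255126953, 52.21979522705078), 5.362004280090332)
A t 98 ((594.3599243164062, 225.27511596679688), (72.41617584228516, 39.63692092895508), 68.66926574707031)
B t 126 ((497.9368591308594, 232.75350952148438), (67.92017364501953, 57.270084381103516), 1.0678999423980713)
scene rod [(array([403., 277., 418., 292.]), 0.63), (array([415., 251., 440., 265.]), 0.23)]
scene done_rod [(array([415., 250., 437., 268.]), 0.71)]
top rod [(array([239., 198., 254., 204.]), 0.63)]
top done_rod [(array([240., 221., 257., 231.]), 0.51)]
```

```bash
cat >> h.py <<'E'
def yaw():
    x,y,z,w=bot.state()['tcp_rot']; return np.degrees(np.arctan2(2*(x*y+z*w),1-2*(y*y+z*z)))
def plan(p,yw=None):
    "total move in tool axes (rotating first), in row units"
    s=bot.state();y0=yaw();yw=y0 if yw is None else yw
    dy=(yw-y0+180)%360-180;a=np.radians(yw);d=np.array(p)-s['eef_pos']
    t=np.array([np.cos(a)*d[0]+np.sin(a)*d[1],np.sin(a)*d[0]-np.cos(a)*d[1],-d[2]])
    print('t',round(s['time_s'],2),'pos',s['eef_pos'].round(4),'yaw',round(y0,1),'| turn units',round(-dy/6,2),'shift units',(t/.02).round(2))
E
python3 - <<'E'
from h import *
from scipy.optimize import minimize
z=np.load('im0.npz')
S=cloud('scene',z['sd']);T=cloud('top',z['td'])
def fit(P,x0,hx,hy):  # fit rectangle w/ known half sizes: soft-IoU with density => minimise out-of-box dist + pull of edges by quantiles
    best=None
    a=x0[2]
    def f(v):
        c,s=np.cos(v[2]),np.sin(v[2]);d=P[:,:2]-v[:2];l=np.stack([c*d[:,0]+s*d[:,1],-s*d[:,0]+c*d[:,1]],1)
        q=np.abs(l)-np.array([hx,hy]);o=np.clip(q,0,.01);return (o**2).sum()
    r=minimize(f,x0,method='Nelder-Mead',options=dict(xatol=1e-6,fatol=1e-12,maxiter=4000));return r.x,np.sqrt(r.fun/len(P))
r5=np.radians(5.4)
for nm,C in(('t',T),('s',S)):
    P=C.reshape(-1,3);P=P[(P[:,2]>.244)&(P[:,2]<.256)]
    c,s=np.cos(r5),np.sin(r5);d=P[:,:2]-[.6376,-.1411];l=np.abs(np.stack([c*d[:,0]+s*d[:,1],-s*d[:,0]+c*d[:,1]],1))
    P=P[(l[:,0]<.09)&(l[:,1]<.045)];x,e=fit(P,[.6376,-.1411,r5],.0775,.035)
    print('press',nm,len(P),x[:2]-.0325*np.array([np.cos(x[2]),np.sin(x[2])]),np.degrees(x[2]),e, cv2.minAreaRect(P[:,:2].astype(np.float32)*1000))
    P=C.reshape(-1,3);P=P[(P[:,2]>.035)&(P[:,2]<.047)&(abs(P[:,0]-.54)<.13)&(abs(P[:,1]-.326)<.09)]
    x,e=fit(P,[.54,.326,np.radians(5)],.1025,.0625);print('rack',nm,len(P),x[:2],np.degrees(x[2]),e)
    for n,h in(('A',(.5975,.2315)),('B',(.4985,.2225))):
        P=C.reshape(-1,3);P=P[(P[:,2]>.014)&(P[:,2]<.036)&(abs(P[:,0]-h[0])<.025)&(P[:,1]-h[1]<.0175)&(P[:,1]-h[1]>-.04)]
        print(n,nm,len(P),'minarea',cv2.minAreaRect(P[:,:2].astype(np.float32)*1000),np.percentile(P[:,:2],[3,97],axis=0).round(4).tolist())
    R=z['s'if nm=='s'else't'].astype(int);m=(R[...,0]>150)&(R[...,1]<70)&(R[...,2]<70);P=C[m];P=P[(P[:,2]>.25)&(P[:,2]<.4)&(abs(P[:,0]-.54)<.15)&(abs(P[:,1]+.31)<.15)]
    if len(P):print('grip',nm,len(P),P.mean(0),P.min(0),P.max(0))
plan((.36,-.12,.2),95)
E
```

```text
press t 934 [ 0.60529934 -0.14401137] 5.190649923808001 7.967606776580399e-06 ((637.6385498046875, -141.12783813476562), (155.3674774169922, 69.81526184082031), 5.3771586418151855)
rack t 1819 [0.5399658  0.32545963] 5.080963495466152 0.0002388043829081878
A t 77 minarea ((595.6127319335938, 231.44796752929688), (28.205299377441406, 34.661991119384766), 8.799695014953613) [[0.5829, 0.2157], [0.6104, 0.2471]]
B t 82 minarea ((499.59490966796875, 221.95082092285156), (28.483963012695312, 34.98027420043945), 3.1561224460601807) [[0.4863, 0.2063], [0.5129, 0.2391]]
grip t 121 [ 0.53733878 -0.30845797  0.32957961] [ 0.52911118 -0.35091212  0.32233866] [ 0.5470187  -0.26233403  0.33713966]
press s 1386 [ 0.60490144 -0.14376905] 5.990213182525073 6.094203248181381e-05 ((636.8714599609375, -140.66453552246094), (157.8904571533203, 70.85730743408203), 6.135462284088135)
rack s 3683 [0.5392364  0.32516993] 5.004478990525045 0.00014211992497172073
A s 159 minarea ((596.7251586914062, 231.109375), (31.50925636291504, 35.29725646972656), 1.7752765417099) [[0.5828, 0.2148], [0.6112, 0.2475]]
B s 139 minarea ((499.5689697265625, 222.56263732910156), (30.94219398498535, 34.49081039428711), 0.09675144404172897) [[0.4857, 0.2066], [0.514, 0.239]]
grip s 140 [ 0.53971656 -0.3031849   0.32920251] [ 0.53252826 -0.3492996   0.32204346] [ 0.54662835 -0.25904673  0.33451706]
t 1.0 pos [ 0.2294 -0.5814  0.2226] yaw 21.5 | turn units -12.24 shift units [22.41  8.52  1.13]
```

Request:
step_arm:
  commands:
    - [[0, 0, 0], -1]
    - [[0, 0, 0], -1]
    - [[0, 0, 0], -1]
    - [[0, 0, 0], -1]
    - [[0, 0, 0], -1]

```text
time_s: 1.42
eef_pos: [0.2294, -0.5814, 0.2225]
tcp_rot: [0.899, 0.437, -0.0, -0.0]
wrist_force: [-0.3, -0.8, -0.8]
opening: 0.087
grasp_force: 0.0
```

Request:
step_arm:
  commands:
    - [[0, 0, 0], -1]
    - [[0, 0, 0], -1]
    - [[0, 0, 0], -1]
    - [[0, 0, 0], -1]
    - [[0, 0, 0], -1]

```text
time_s: 1.83
eef_pos: [0.2294, -0.5814, 0.2225]
tcp_rot: [0.756, 0.655, 0.0, 0.0]
wrist_force: [-0.4, 0.1, -0.2]
opening: 0.0869
grasp_force: 0.0
```

Request:
step_arm:
  commands:
    - [[0, 0, 0], -1]
    - [[0, 0, 0], -1]
    - [[0, 0, 0], -0.25]
    - [[1, 0.35, 0], 0]
    - [[1, 0.35, 0], 0]
  gripper: 0.65

```text
time_s: 2.25
eef_pos: [0.2395, -0.5404, 0.2222]
tcp_rot: [0.676, 0.737, 0.0, -0.0]
wrist_force: [0.2, 0.8, 0.1]
opening: 0.0623
grasp_force: 0.0
```

Request:
step_arm:
  commands:
    - [[1, 0.4, 0], 0]
    - [[1, 0.4, 0], 0]
    - [[1, 0.4, 0], 0]
    - [[1, 0.4, 0], 0]
    - [[1, 0.4, 0], 0]

```text
time_s: 2.67
eef_pos: [0.2711, -0.4362, 0.2226]
tcp_rot: [0.675, 0.737, -0.0, 0.0]
wrist_force: [0.1, 0.0, 0.2]
opening: 0.057
grasp_force: 0.0
```

Request:
step_arm:
  commands:
    - [[1, 0.4, 0], 0]
    - [[1, 0.4, 0], 0]
    - [[1, 0.4, 0], 0]
    - [[1, 0.4, 0], 0]
    - [[1, 0.4, 0], 0]

```text
time_s: 3.08
eef_pos: [0.3022, -0.3331, 0.2227]
tcp_rot: [0.675, 0.737, -0.0, 0.0]
wrist_force: [0.4, -0.1, -0.0]
opening: 0.0568
grasp_force: 0.0
```

Request:
step_arm:
  commands:
    - [[1, 0.4, 0], 0]
    - [[1, 0.4, 0], 0]
    - [[1, 0.4, 0], 0]
    - [[1, 0.4, 0], 0]
    - [[1, 0.4, 0], 0]

```text
time_s: 3.5
eef_pos: [0.3332, -0.23, 0.2227]
tcp_rot: [0.675, 0.737, 0.0, 0.0]
wrist_force: [1.1, -0.3, -0.2]
opening: 0.0566
grasp_force: 0.0
```

Request:
step_arm:
  commands:
    - [[1, 0.4, 0], 0]
    - [[1, 0.4, 0], 0]
    - [[1, 0.4, 0], 0]
    - [[1, 0.4, 0], 0]
    - [[1, 0.4, 0], 0]

```text
time_s: 3.92
eef_pos: [0.3643, -0.1268, 0.2228]
tcp_rot: [0.675, 0.737, 0.0, 0.0]
wrist_force: [1.1, -0.6, -0.4]
opening: 0.0564
grasp_force: 0.0
```

```bash
python3 -c "
from h import *
plan((.5965,.231,.08),95);print(bot.state()['joint_positions'])"
```

```text
t 3.92 pos [ 0.3643 -0.1268  0.2228] yaw 95.0 | turn units 0.0 shift units [16.81 13.12  7.14]
[-5.40194937e-01 -3.94683889e-01  2.10038325e+00  7.07474387e-05
  1.43508671e+00 -6.27868738e-01]
```

Request:
step_arm:
  commands:
    - [[1, 0.8, 0], 0]
    - [[1, 0.8, 0], 0]
    - [[1, 0.8, 0], 0]
    - [[1, 0.8, 0], 0]
    - [[1, 0.8, 0], 0]

```text
time_s: 4.33
eef_pos: [0.4357, -0.02, 0.2228]
tcp_rot: [0.675, 0.738, 0.0, 0.0]
wrist_force: [0.6, 0.5, -0.4]
opening: 0.0564
grasp_force: 0.0
```

Request:
step_arm:
  commands:
    - [[1, 0.8, 0.3], 0]
    - [[1, 0.8, 0.3], 0]
    - [[1, 0.8, 0.3], 0]
    - [[1, 0.8, 0.3], 0]
    - [[1, 0.8, 0.3], 0]

```text
time_s: 4.75
eef_pos: [0.5066, 0.0867, 0.1924]
tcp_rot: [0.675, 0.738, 0.0, 0.0]
wrist_force: [0.2, -0.3, 0.1]
opening: 0.0566
grasp_force: 0.0
```

Request:
step_arm:
  commands:
    - [[1, 0.8, 1], 0]
    - [[1, 0.8, 1], 0]
    - [[1, 0.8, 1], 0]
    - [[1, 0.7, 1], 0]
    - [[1, 0.7, 1], 0]

```text
time_s: 5.17
eef_pos: [0.5735, 0.1929, 0.0916]
tcp_rot: [0.675, 0.737, 0.0, 0.0]
wrist_force: [0.8, -1.2, 0.2]
opening: 0.0565
grasp_force: 0.0
```

Request:
step_arm:
  commands:
    - [[1, 0.5, 0.6], 0]
    - [[0.7, 0.2, 0], 0]
    - [[0, 0, 0], 0]
    - [[0, 0, 0], 0]

```text
time_s: 5.5
eef_pos: [0.584, 0.2273, 0.0812]
tcp_rot: [0.675, 0.738, 0.0, 0.0]
wrist_force: [0.2, -1.4, -0.3]
opening: 0.0568
grasp_force: 0.0
```

```bash
python3 -c "
from h import *
plan((.5965,.231,.003),95)
s=camera('scene');save('pre.png',s[0],(360,180,500,330),4)"
```

```text
t 5.5 pos [0.584  0.2273 0.0812] yaw 95.1 | turn units 0.02 shift units [0.13 0.64 3.91]
```

View pics/pre.png

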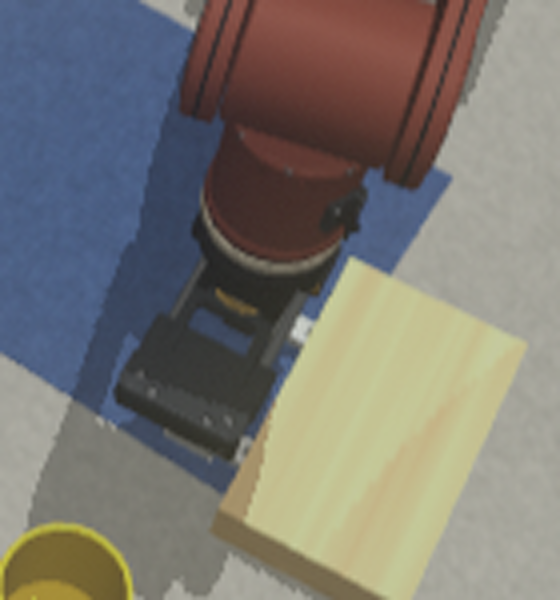

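The gripper is above the proud rod's head, wide along its closing direction. The finished rod's head at (300,330) of the crop is clear.

Request:
step_arm:
  commands:
    - [[0, 0.6, 0], 0]
    - [[0.1, 0, 1], 0]
    - [[0, 0, 1], 0]
    - [[0, 0, 1], 0]
    - [[0, 0, 0.9], 0]

```text
time_s: 5.97
eef_pos: [0.5962, 0.2286, 0.0032]
tcp_rot: [0.676, 0.737, 0.001, 0.001]
wrist_force: [1.1, -0.2, -0.2]
opening: 0.0565
grasp_force: 0.0
```

Request:
step_arm:
  commands:
    - [[0, 0, 0], 0]
    - [[0, 0, 0], 0]
    - [[0, 0, 0], 0]
    - [[0, 0, 0], 0]
    - [[0, 0, 0], 0]
  gripper: 0
  squeeze: 40

```text
time_s: 6.38
eef_pos: [0.5963, 0.2298, 0.0038]
tcp_rot: [0.675, 0.737, 0.001, 0.0]
wrist_force: [-0.3, 0.1, -0.4]
opening: 0.0312
grasp_force: 0.0
```

Request:
step_arm:
  commands:
    - [[0, 0, -0.1], 0]
    - [[-0.2, 0, -0.1], 0]
    - [[-0.4, 0, 0], 0]
    - [[-0.5, 0, 0], 0]
    - [[-0.5, 0, 0], 0]

```text
time_s: 6.8
eef_pos: [0.5983, 0.1969, 0.0064]
tcp_rot: [0.675, 0.738, -0.0, -0.0]
wrist_force: [0.1, 0.0, -1.0]
opening: 0.0279
grasp_force: 39.6
```

Request:
step_arm:
  commands:
    - [[-0.8, 0, 0], 0]
    - [[-0.8, 0, 0], 0]
    - [[-0.8, 0, 0], 0]
    - [[-0.8, 0, 0], 0]
    - [[-0.8, 0, 0], 0]

```text
time_s: 7.22
eef_pos: [0.6053, 0.1163, 0.0063]
tcp_rot: [0.676, 0.737, -0.0, -0.0]
wrist_force: [0.8, -0.8, -2.5]
opening: 0.0273
grasp_force: 39.6
```

Request:
step_arm:
  commands:
    - [[-1, 0, 0], 0]
    - [[-1, 0, 0], 0]
    - [[0, 0, -1], 0]
    - [[0, 0, -1], 0]
    - [[0, 0, -1], 0]

```text
time_s: 7.63
eef_pos: [0.6082, 0.0766, 0.0664]
tcp_rot: [0.676, 0.737, -0.001, -0.001]
wrist_force: [0.8, -0.3, -1.7]
opening: 0.0277
grasp_force: 39.6
```

```bash
python3 -c "
from h import *
plan((.55,.08,.08),185.5);print(bot.state()['opening'],bot.state()['grasp_force'],bot.state()['moment'])"
```

```text
t 7.63 pos [0.6082 0.0766 0.0664] yaw 94.9 | turn units -15.1 shift units [ 2.88  0.45 -0.68]
0.027672769032282288 39.593369364738464 [-0.09451518 -0.14542301  0.02658347]
```

Request:
step_arm:
  commands:
    - [[0, 0, 0], -1]
    - [[0, 0, 0], -1]
    - [[0, 0, 0], -1]
    - [[0, 0, 0], -1]
    - [[0, 0, 0], -1]

```text
time_s: 8.05
eef_pos: [0.6087, 0.0772, 0.0663]
tcp_rot: [0.46, 0.888, -0.0, -0.0]
wrist_force: [0.5, 1.1, -2.0]
opening: 0.0281
grasp_force: 39.6
```

Request:
step_arm:
  commands:
    - [[0, 0, 0], -1]
    - [[0, 0, 0], -1]
    - [[0, 0, 0], -1]
    - [[0, 0, 0], -1]
    - [[0, 0, 0], -1]

```text
time_s: 8.47
eef_pos: [0.6087, 0.0773, 0.0662]
tcp_rot: [0.214, 0.977, -0.0, -0.0]
wrist_force: [0.7, 0.6, -1.7]
opening: 0.0276
grasp_force: 39.6
```

Request:
step_arm:
  commands:
    - [[0, 0, 0], -1]
    - [[0, 0, 0], -1]
    - [[0, 0, 0], -1]
    - [[0, 0, 0], -1]
    - [[0, 0, 0], -1]

```text
time_s: 8.88
eef_pos: [0.6087, 0.0773, 0.0663]
tcp_rot: [-0.046, 0.999, -0.0, -0.0]
wrist_force: [-0.6, 0.0, -1.2]
opening: 0.0276
grasp_force: 39.6
```

Request:
step_arm:
  commands:
    - [[0.9, 0, 0], -0.1]
    - [[1, 0.2, 0], 0]
    - [[1, 0.2, 0], 0]
    - [[0, 0, 0], 0]
    - [[0, 0, 0], 0]

```text
time_s: 9.3
eef_pos: [0.5495, 0.0802, 0.0663]
tcp_rot: [-0.049, 0.999, -0.0, -0.0]
wrist_force: [0.3, -0.3, -1.1]
opening: 0.0275
grasp_force: 39.6
```

```bash
python3 -c "
from h import *
plan((.55,.08,.004),185.5)
s=camera('scene');t=camera('top');save('held.png',np.hstack([cv2.resize(s[0][150:300,300:450],None,fx=2.6,fy=2.6),cv2.resize(t[0][150:300,230:380],None,fx=2.6,fy=2.6)]))
C=cloud('scene',s[1]).reshape(-1,3);c=s[0].reshape(-1,3).astype(int)
m=(c.min(1)>140)&(C[:,2]>.03)&(C[:,2]<.12)&(abs(C[:,0]-.48)<.14)&(abs(C[:,1]-.06)<.1)
P=C[m];print(len(P));d=P[:,0]
for a in np.arange(.38,.56,.02):
  q=P[(d>a)&(d<a+.02)]
  if len(q):print(round(a,2),len(q),q.mean(0).round(4),q[:,2].max())
"
```

```text
t 9.3 pos [0.5495 0.0802 0.0663] yaw -174.4 | turn units 0.02 shift units [-0.02 -0.01  3.11]
31
0.4 2 [0.4122 0.0772 0.0832] 0.08328456186383972
0.42 4 [0.4279 0.0782 0.0825] 0.08563928067759273
0.52 2 [0.5348 0.0672 0.0843] 0.08558878272123416
0.54 12 [0.5571 0.076  0.0843] 0.08653938273034945
0.56 11 [0.5623 0.0804 0.0865] 0.09245669715338924
```

View pics/held.png

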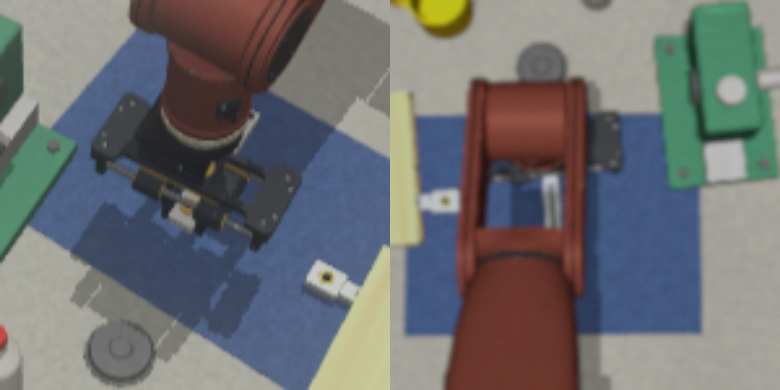

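The rod is held level, its underside about 6 mm above the fingertips, so it will drop a few mm onto the bench. That's harmless.

Request:
step_arm:
  commands:
    - [[0, 0, 1], 0]
    - [[0, 0, 1], 0]
    - [[0, 0, 0.7], 0]
    - [[0, 0, 0.5], 0]
    - [[0, 0, 0], 0]

```text
time_s: 9.82
eef_pos: [0.5509, 0.0806, 0.0014]
tcp_rot: [-0.049, 0.999, 0.0, -0.0]
wrist_force: [-0.1, -0.3, -2.6]
opening: 0.0274
grasp_force: 39.6
```

Request:
step_arm:
  commands:
    - [[0, 0, 0], 0]
    - [[0, 0, 0], 0]
    - [[0, 0, 0], 0]
    - [[0, 0, 0], 0]
    - [[0, 0, 0], 0]
  gripper: 0.6

```text
time_s: 10.23
eef_pos: [0.5509, 0.0809, 0.0031]
tcp_rot: [-0.049, 0.999, -0.0, 0.001]
wrist_force: [0.6, 0.7, -0.6]
opening: 0.0491
grasp_force: 0.0
```

Request:
step_arm:
  commands:
    - [[0, 0, -1], 0]
    - [[0, 0, -1], 0]
    - [[0, 0, -1], 0]
    - [[0, 0, -1], 0]
    - [[0, 0, -1], 0]

```text
time_s: 10.65
eef_pos: [0.5504, 0.0809, 0.1038]
tcp_rot: [-0.049, 0.999, -0.0, 0.0]
wrist_force: [0.7, -0.9, -0.0]
opening: 0.0522
grasp_force: 0.0
```

Request:
step_arm:
  commands:
    - [[1, 0, -0.5], 0]
    - [[1, 0, 0], 0]
    - [[1, 0, 0], 0]
    - [[1, 0, 0], 0]
    - [[1, 0, 0], 0]

```text
time_s: 11.07
eef_pos: [0.4501, 0.0711, 0.1128]
tcp_rot: [-0.049, 0.999, -0.0, 0.0]
wrist_force: [-0.5, 0.8, 1.0]
opening: 0.0523
grasp_force: 0.0
```

Run:
```python
from h import *
plan((.43,.068,.004),185.5)
for cam in('scene','top'):
  p,d=camera(cam)
  C=cloud(cam,d).reshape(-1,3);c=p.reshape(-1,3).astype(int)
  m=(c.max(1)-c.min(1)<70)&(c.min(1)>95)&(C[:,2]>.006)&(C[:,2]<.025)&(abs(C[:,0]-.49)<.13)&(abs(C[:,1]-.07)<.08)
  P=C[m];print(cam,len(P),P.min(0),P.max(0),cv2.minAreaRect(P[:,:2].astype(np.float32)*1000) if len(P) else 0)
  for a in np.arange(.38,.58,.015):
    q=P[(P[:,0]>a)&(P[:,0]<a+.015)]
    if len(q):print(round(a,3),len(q),q.mean(0).round(4),q[:,1].min().round(4),q[:,1].max().round(4))
  if cam=='scene':save('laid.png',p,(320,170,420,270),5)
```

```text
t 11.07 pos [0.4501 0.0711 0.1128] yaw -174.4 | turn units 0.02 shift units [ 1.01 -0.06  5.44]
scene 303 [0.40887117 0.06226889 0.00611313] [0.56988069 0.09625874 0.02153284] ((489.322021484375, 74.76455688476562), (161.38082885742188, 28.953166961669922), 5.52402925491333)
0.395 2 [0.409  0.0694 0.0107] 0.0662 0.0727
0.41 18 [0.4177 0.0726 0.0116] 0.0623 0.0804
0.425 33 [0.4326 0.0735 0.0132] 0.0649 0.0822
0.44 25 [0.4467 0.0737 0.0127] 0.0643 0.0821
0.455 23 [0.4619 0.0757 0.0118] 0.0657 0.084
0.47 21 [0.479  0.0763 0.0127] 0.0664 0.0852
0.485 20 [0.4939 0.0778 0.0123] 0.0676 0.0861
0.5 17 [0.5077 0.0783 0.0121] 0.0699 0.0869
0.515 35 [0.522  0.0785 0.0118] 0.0693 0.0877
0.53 38 [0.537  0.0813 0.0135] 0.066 0.094
0.545 34 [0.5533 0.0809 0.0129] 0.0667 0.0949
0.56 37 [0.5641 0.082  0.0115] 0.0671 0.0963
top 79 [0.41102826 0.00849473 0.00601819] [0.61958811 0.14985104 0.02149402] ((515.3523559570312, 79.66506958007812), (141.33895874023438, 208.5688934326172), 89.72381591796875)
0.41 18 [0.4148 0.0699 0.0123] 0.0616 0.0792
0.425 1 [0.4282 0.0094 0.0086] 0.0094 0.0094
0.53 15 [0.5421 0.079  0.0128] 0.0651 0.0928
0.545 22 [0.5535 0.0819 0.0144] 0.0681 0.0932
0.56 16 [0.5637 0.0808 0.0127] 0.0683 0.0932
```

View pics/laid.png

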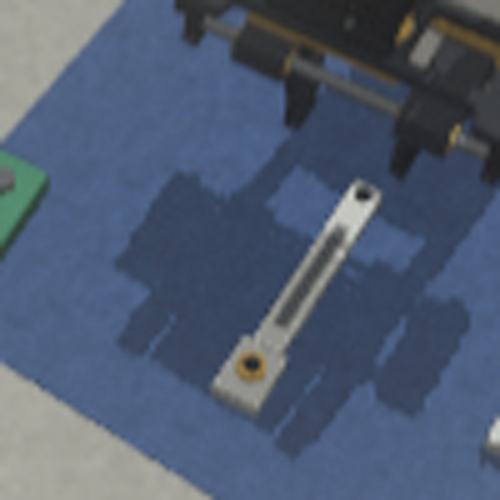

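The rod lies flat, bush up, head at crop (250,365) and tail at (362,190), clear of everything. Now the tail regrasp.

Request:
step_arm:
  commands:
    - [[1, 0.1, 1], 0]
    - [[0.2, 0, 1], 0]
    - [[0, 0, 1], 0]
    - [[0, 0, 1], 0]
    - [[0, 0, 1], 0]

```text
time_s: 11.58
eef_pos: [0.428, 0.0708, 0.0123]
tcp_rot: [-0.049, 0.999, -0.0, 0.001]
wrist_force: [-0.3, -0.5, -0.2]
opening: 0.0528
grasp_force: 0.0
```

Request:
step_arm:
  commands:
    - [[0, 0, 0.5], 0]
    - [[0, 0, 0], 0]
    - [[0, 0, 0], 0]

```text
time_s: 11.83
eef_pos: [0.4274, 0.0707, 0.0025]
tcp_rot: [-0.049, 0.999, 0.0, -0.0]
wrist_force: [0.2, 0.3, 0.1]
opening: 0.0521
grasp_force: 0.0
```

Request:
step_arm:
  commands:
    - [[0, 0, 0], 0]
    - [[0, 0, 0], 0]
    - [[0, 0, 0], 0]
    - [[0, 0, 0], 0]
    - [[0, 0, 0], 0]
  gripper: 0
  squeeze: 50

```text
time_s: 12.25
eef_pos: [0.4271, 0.0708, 0.0029]
tcp_rot: [-0.049, 0.999, -0.0, 0.0]
wrist_force: [-0.0, 0.1, 0.2]
opening: 0.0267
grasp_force: 0.0
```

Request:
step_arm:
  commands:
    - [[0, 0, 0], 0]
    - [[0, 0, 0], 0]
    - [[0, 0, 0], 0]
    - [[0, 0, 0], 0]

```text
time_s: 12.58
eef_pos: [0.4269, 0.0708, 0.0027]
tcp_rot: [-0.049, 0.999, 0.0, 0.0]
wrist_force: [-1.1, -0.5, 2.3]
opening: 0.0171
grasp_force: 50.0
```

Request:
step_arm:
  commands:
    - [[0, 0, -0.5], 0]
    - [[0, 0, -1], 0]
    - [[0, 0, -1], 0]
    - [[0, 0, -1], 0]
    - [[0, 0, -1], 0]

```text
time_s: 13.0
eef_pos: [0.4262, 0.0707, 0.0936]
tcp_rot: [-0.049, 0.999, -0.0, -0.0]
wrist_force: [0.1, 0.3, -1.3]
opening: 0.0174
grasp_force: 50.0
```

```bash
cat > rod.py <<'E'
from h import *
plan((.4786,-.156,.13),185.5)
print(bot.state()['opening'])
p,d=camera('scene');x0=bot.state()['eef_pos']
C=cloud('scene',d).reshape(-1,3);c=p.reshape(-1,3).astype(int)
m=(c.max(1)-c.min(1)<60)&(c.min(1)>80)&(abs(C[:,2]-x0[2]-.01)<.045)&(C[:,0]-x0[0]>.01)&(C[:,0]-x0[0]<.16)&(abs(C[:,1]-x0[1]-.005)<.04)
P=C[m]
for a in np.arange(.01,.16,.015):
    q=P[(P[:,0]-x0[0]>a)&(P[:,0]-x0[0]<a+.015)]
    if len(q):print(round(a,3),len(q),(np.median(q,0)-x0).round(4),(q[:,1].min()-x0[1]).round(4),(q[:,1].max()-x0[1]).round(4))
print((P.max(0)-x0).round(4))
E
python3 rod.py
```

```text
t 13.0 pos [0.4262 0.0707 0.0936] yaw -174.4 | turn units 0.02 shift units [ -1.52 -11.53  -1.82]
0.01738880383607038
0.01 31 [0.0166 0.0027 0.0053] -0.0067 0.0108
0.025 27 [0.0332 0.0011 0.0051] -0.0061 0.0124
0.04 26 [0.0481 0.0087 0.0043] -0.0043 0.0135
0.055 26 [0.0621 0.0065 0.0049] -0.0025 0.0147
0.07 29 [0.0771 0.0109 0.0041] -0.001 0.0163
0.085 36 [0.0923 0.0095 0.0051] -0.0003 0.0203
0.1 51 [0.107  0.0116 0.0052] -0.0035 0.0239
0.115 43 [0.1248 0.0135 0.0048] -0.0032 0.0252
0.13 49 [0.1349 0.0114 0.0026] -0.0023 0.0258
[0.1391 0.0258 0.017 ]
```

Request:
step_arm:
  commands:
    - [[0.7, -0.5, 0], 0]
    - [[0.8, -1, 0], 0]
    - [[0, -1, 0], 0]
    - [[0, -1, 0], 0]
    - [[0, -1, 0], 0]

```text
time_s: 13.47
eef_pos: [0.4052, -0.0225, 0.0923]
tcp_rot: [-0.049, 0.999, -0.0, -0.0]
wrist_force: [0.4, 0.2, -1.3]
opening: 0.0175
grasp_force: 50.0
```

Request:
step_arm:
  commands:
    - [[0, -1, 0], 0]
    - [[0, -1, 0], 0]
    - [[0, -1, 0], 0]
    - [[0, -1, 0], 0]
    - [[0, -1, 0], 0]

```text
time_s: 13.88
eef_pos: [0.4152, -0.1221, 0.0922]
tcp_rot: [-0.049, 0.999, 0.0, -0.0]
wrist_force: [0.1, -1.1, -1.9]
opening: 0.0174
grasp_force: 50.0
```

Request:
step_arm:
  commands:
    - [[0, -1, 0.3], 0]
    - [[0, -1, 0.3], 0]
    - [[0, 0, 0.3], 0]
    - [[0, 0, 0], 0]
    - [[0, 0, 0], 0]

```text
time_s: 14.3
eef_pos: [0.4186, -0.1602, 0.0737]
tcp_rot: [-0.049, 0.999, 0.001, -0.001]
wrist_force: [-0.2, -0.4, -1.6]
opening: 0.0173
grasp_force: 50.0
```

```bash
sed -i 's/plan(.*/plan((.4762,-.1558,.0745),185.5)/' rod.py; python3 rod.py
```

```text
t 14.3 pos [ 0.4186 -0.1602  0.0737] yaw -174.4 | turn units 0.02 shift units [-2.89 -0.06 -0.04]
0.017305765177611704
0.01 32 [0.0171 0.0031 0.0088] -0.0183 0.0117
0.025 27 [0.0326 0.0063 0.0095] -0.0066 0.0129
0.04 28 [0.0474 0.0079 0.0083] -0.0048 0.0158
0.055 24 [0.0623 0.009  0.007 ] -0.004 0.0154
0.07 29 [0.0767 0.011  0.0083] -0.0017 0.0168
0.085 22 [0.091  0.0152 0.0056] 0.0061 0.0321
0.1 46 [ 0.1069  0.0246 -0.0129] 0.0162 0.0337
0.115 44 [ 0.1233  0.0284 -0.0126] 0.02 0.0363
0.13 53 [ 0.1366  0.0278 -0.0143] 0.0154 0.037
0.145 47 [ 0.1528  0.0313 -0.0136] 0.0157 0.0385
[0.1591 0.0385 0.0315]
```

Request:
step_arm:
  commands:
    - [[-0.5, 0, 0], 0]
    - [[-0.8, 0, 0], 0]
    - [[-0.8, 0, 0], 0]
    - [[-0.5, 0, 0], 0]
    - [[-0.2, 0, 0], 0]

```text
time_s: 14.77
eef_pos: [0.4774, -0.155, 0.0751]
tcp_rot: [-0.05, 0.999, -0.0, 0.001]
wrist_force: [-0.0, -0.1, -1.6]
opening: 0.0171
grasp_force: 50.0
```

Request:
step_arm:
  commands:
    - [[0, 0, 0.2], 0]
    - [[0, 0, 0.2], 0]
    - [[0, 0, 0.1], 0]
    - [[0, 0, 0], 0]

```text
time_s: 15.1
eef_pos: [0.4741, -0.1552, 0.0635]
tcp_rot: [-0.049, 0.999, 0.0, -0.001]
wrist_force: [-0.7, 0.8, -0.7]
opening: 0.0174
grasp_force: 50.0
```

```bash
cat > seat.py <<'E'
from h import *
plan((.4792,-.1555,.0627),185.5)
s=bot.state();print(s['wrist_force'],s['moment'])
p,d=camera('scene');C=cloud('scene',d).reshape(-1,3);c=p.reshape(-1,3).astype(int)
a=np.radians(5.5);e=C-[.605,-.144,.06];L=np.stack([np.cos(a)*e[:,0]+np.sin(a)*e[:,1],-np.sin(a)*e[:,0]+np.cos(a)*e[:,1],e[:,2]],1)
m=(c.max(1)-c.min(1)<60)&(c.min(1)>70)&(L[:,2]>.0065)&(L[:,2]<.02)&(abs(L[:,1])<.016)&(L[:,0]>-.15)&(L[:,0]<.05);P=L[m]
for b in np.arange(-.12,.04,.012):
    q=P[(P[:,0]>b)&(P[:,0]<b+.012)]
    if len(q):print(round(b,3),len(q),np.median(q,0).round(4),q[:,1].min().round(4),q[:,1].max().round(4))
E
python3 seat.py
python3 - <<'E'
import sys;sys.path.insert(0,'.')
E
```

```text
t 15.1 pos [ 0.4741 -0.1552  0.0635] yaw -174.4 | turn units 0.02 shift units [-0.25 -0.04  0.04]
[-0.68762357  0.75027898 -0.70954642] [ 0.14752682 -0.00888338  0.06869944]
-0.12 23 [-0.1139  0.0022  0.0132] -0.0068 0.0109
-0.108 20 [-0.1031  0.0042  0.0146] -0.005 0.0109
-0.096 12 [-0.0921  0.0087  0.0125] 0.0031 0.0109
-0.084 4 [-0.0794  0.0097  0.0116] 0.0092 0.0111
-0.072 6 [-0.0684  0.0098  0.01  ] 0.0087 0.0106
-0.06 3 [-0.0511  0.0089  0.0092] 0.0089 0.0101
-0.048 4 [-0.0431  0.0097  0.0102] 0.0081 0.0145
-0.036 7 [-0.029   0.0104  0.0113] 0.0091 0.0145
-0.024 12 [-0.0173  0.0134  0.0119] 0.0082 0.0156
-0.012 11 [-0.0057  0.0117  0.0122] 0.0082 0.0158
-0.0 10 [0.0052 0.0126 0.0122] 0.0101 0.0155
0.012 5 [0.0194 0.0136 0.0147] 0.0106 0.0157
0.024 2 [0.0258 0.014  0.0156] 0.0129 0.0151
```

Request:
step_arm:
  commands:
    - [[-0.1, 0, 0.03], 0]
    - [[-0.1, 0, 0], 0]
    - [[-0.1, 0, 0], 0]
    - [[0, 0, 0], 0]

```text
time_s: 15.48
eef_pos: [0.4818, -0.1552, 0.0642]
tcp_rot: [-0.049, 0.999, -0.0, 0.0]
wrist_force: [0.3, -0.6, -1.9]
opening: 0.0173
grasp_force: 50.0
```

```bash
python3 seat.py; python3 -c "
from h import *
s=camera('scene');save('seat.png',s[0],(240,130,360,240),5)"
```

```text
t 15.48 pos [ 0.4818 -0.1552  0.0642] yaw -174.4 | turn units 0.02 shift units [ 0.13 -0.    0.07]
[ 0.3221834  -0.56086795 -1.88079674] [0.0889074  0.01490956 0.00272292]
-0.12 27 [-0.1145  0.      0.0147] -0.0116 0.0101
-0.108 19 [-0.1031  0.0055  0.0138] -0.005 0.0104
-0.096 11 [-0.0911  0.0069  0.013 ] 0.0015 0.0098
-0.084 3 [-0.0806  0.0103  0.0087] 0.0079 0.0104
-0.072 3 [-0.0658  0.0094  0.0113] 0.0093 0.0096
-0.06 3 [-0.0497  0.0097  0.0082] 0.0086 0.011
-0.048 4 [-0.0416  0.0093  0.009 ] 0.008 0.0106
-0.036 4 [-0.0279  0.009   0.0083] 0.0086 0.0098
-0.024 7 [-0.0166  0.0136  0.015 ] 0.01 0.0148
-0.012 13 [-0.0076  0.0124  0.0093] 0.0083 0.0145
-0.0 9 [0.0059 0.0125 0.0117] 0.0086 0.0137
0.012 8 [0.0187 0.0136 0.0153] 0.0107 0.0159
0.024 1 [0.0252 0.012  0.0157] 0.012 0.012
```

View pics/seat.png

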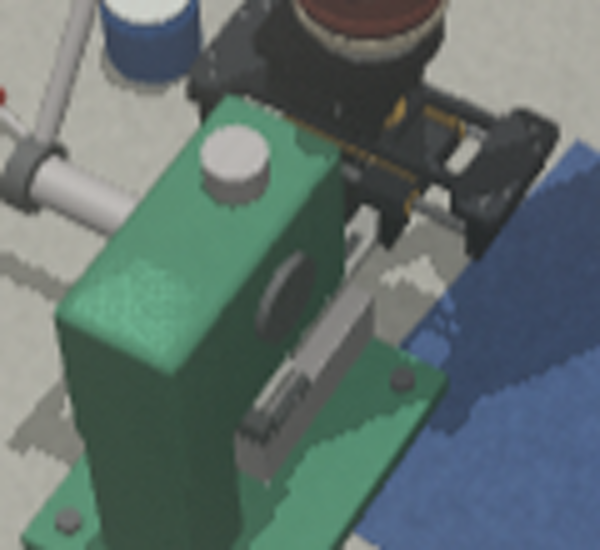

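The crop shows the rod on the anvil between the cheeks, its head near the stop at (275,410). I'll ease it down and forward until the stop is felt.

Request:
step_arm:
  commands:
    - [[0, 0, 0.06], 0]
    - [[0, 0, 0], 0]
    - [[0, 0, 0], 0]

```text
time_s: 15.83
eef_pos: [0.4814, -0.1551, 0.0628]
tcp_rot: [-0.049, 0.999, -0.0, 0.0]
wrist_force: [-0.1, 0.2, -0.8]
opening: 0.0175
grasp_force: 50.0
```

Request:
step_arm:
  commands:
    - [[-0.1, 0, 0], 0]
    - [[0, 0, 0], 0]
    - [[0, 0, 0], 0]

```text
time_s: 16.08
eef_pos: [0.4824, -0.1549, 0.0627]
tcp_rot: [-0.049, 0.999, 0.0, -0.001]
wrist_force: [-5.3, -0.9, 3.9]
opening: 0.0174
grasp_force: 50.0
```

```bash
python3 seat.py|head -2
```

```text
t 16.08 pos [ 0.4824 -0.1549  0.0627] yaw -174.4 | turn units 0.02 shift units [ 0.16 -0.01  0.  ]
[-5.30900999 -0.91344254  3.94143332] [-0.00787774  0.77597385  0.00780744]
```

Stop contact felt (-5 N). Back off a hair, release, retreat.

Request:
step_arm:
  commands:
    - [[0.04, 0, 0], 0]
    - [[0, 0, 0], 0]

```text
time_s: 16.3
eef_pos: [0.4824, -0.1549, 0.0627]
tcp_rot: [-0.049, 0.999, 0.0, 0.0]
wrist_force: [-2.5, -0.2, -0.3]
opening: 0.0173
grasp_force: 50.0
```

Request:
step_arm:
  commands:
    - [[0, 0, 0], 0]
    - [[0, 0, 0], 0]
    - [[0, 0, 0], 0]
    - [[0, 0, 0], 0]
    - [[0, 0, 0], 0]
  gripper: 0.7

```text
time_s: 16.72
eef_pos: [0.4827, -0.1549, 0.0629]
tcp_rot: [-0.049, 0.999, -0.0, 0.0]
wrist_force: [0.0, 0.1, -0.1]
opening: 0.0426
grasp_force: 0.0
```

Request:
step_arm:
  commands:
    - [[0.5, 0, 0], 0]
    - [[1, 0, 0], 0]
    - [[1, 0, 0], 0]
    - [[1, 0, -0.5], 0]
    - [[0, 0, -1], 0]

```text
time_s: 17.13
eef_pos: [0.4068, -0.1599, 0.0895]
tcp_rot: [-0.049, 0.999, 0.002, -0.004]
wrist_force: [-0.4, -0.8, -1.4]
opening: 0.0603
grasp_force: 0.0
```

```bash
python3 seat.py
python3 - <<'E'
from h import *
plan((.538,-.312,.4),95.5)
s=camera('scene');save('rel.png',s[0],(230,90,370,240),4)
E
```

```text
t 17.13 pos [ 0.4068 -0.1599  0.0895] yaw -174.4 | turn units 0.02 shift units [-3.62 -0.13  1.34]
[-0.36375226 -0.77948853 -1.42908896] [ 0.09619995 -0.11900558  0.00531567]
-0.12 24 [-0.114   0.0013  0.0122] -0.0068 0.0104
-0.108 17 [-0.104   0.0051  0.0115] -0.0048 0.0106
-0.096 13 [-0.092   0.0066  0.0138] 0.0019 0.0101
-0.084 3 [-0.0773  0.0092  0.0124] 0.0091 0.01
-0.072 3 [-0.0616  0.009   0.0122] 0.0089 0.0105
-0.06 2 [-0.0543  0.0085  0.0088] 0.0083 0.0087
-0.048 5 [-0.0427  0.01    0.0095] 0.0096 0.0108
-0.036 2 [-0.0312  0.01    0.0128] 0.0096 0.0104
-0.024 9 [-0.0157  0.0132  0.0119] 0.0083 0.0146
-0.012 9 [-0.0058  0.0118  0.0114] 0.0082 0.0141
-0.0 10 [0.006  0.0122 0.013 ] 0.0079 0.0145
0.012 5 [0.018  0.0133 0.0148] 0.0106 0.0155
0.024 3 [0.026  0.0146 0.0164] 0.0126 0.016
t 17.18 pos [ 0.4117 -0.1621  0.0953] yaw -174.4 | turn units 15.01 shift units [ -8.06   5.57 -15.24]
```

View pics/rel.png

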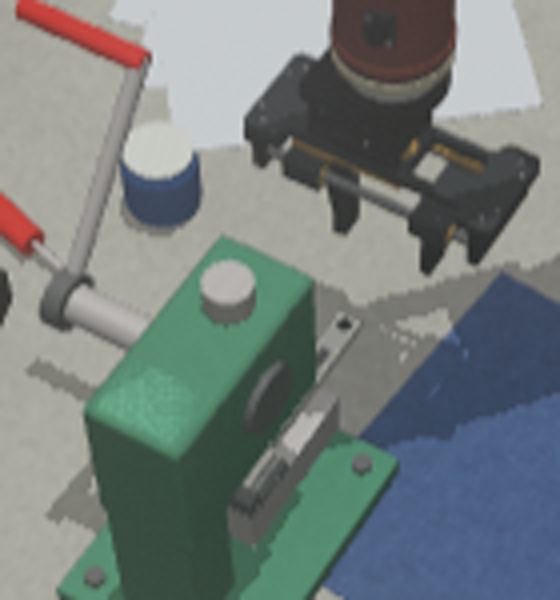

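The rod is seated and released, tail hole at crop (345,323), and the lever is up with its handle at (80,30). Rise and turn to the lever.

Request:
step_arm:
  commands:
    - [[0, 0, -1], 1]
    - [[0, 0, -1], 1]
    - [[0, 0, -1], 1]
    - [[0, 0, -1], 1]
    - [[0, 0, -1], 1]
  gripper: 0.7

```text
time_s: 17.65
eef_pos: [0.4127, -0.1617, 0.1931]
tcp_rot: [0.213, 0.977, 0.0, -0.0]
wrist_force: [0.7, -0.0, -0.8]
opening: 0.0612
grasp_force: 0.0
```

Request:
step_arm:
  commands:
    - [[0, 0, -1], 1]
    - [[0, 0, -1], 1]
    - [[0, 0, -1], 1]
    - [[0, 0, -1], 1]
    - [[0, 0, -1], 1]

```text
time_s: 18.07
eef_pos: [0.4128, -0.1617, 0.2931]
tcp_rot: [0.459, 0.888, 0.0, -0.0]
wrist_force: [0.2, -0.3, 0.4]
opening: 0.0608
grasp_force: 0.0
```

Request:
step_arm:
  commands:
    - [[0, 0, -1], 1]
    - [[0, 0, -1], 1]
    - [[0, 0, -1], 1]
    - [[0, 0, -1], 1]
    - [[0, 0, -0.3], 1]

```text
time_s: 18.48
eef_pos: [0.4138, -0.1623, 0.3816]
tcp_rot: [0.673, 0.739, 0.0, 0.002]
wrist_force: [0.4, -0.4, 0.6]
opening: 0.0608
grasp_force: 0.0
```

Request:
step_arm:
  commands:
    - [[-1, 0.6, 0], 0]
    - [[-1, 0.6, 0], 0]
    - [[-1, 0.7, 0], 0]
    - [[-1, 0.7, 0], 0]
    - [[-1, 0.7, 0], 0]

```text
time_s: 18.9
eef_pos: [0.4892, -0.2558, 0.3779]
tcp_rot: [0.671, 0.741, 0.0, -0.0]
wrist_force: [0.4, 0.8, -0.4]
opening: 0.0609
grasp_force: 0.0
```

Request:
step_arm:
  commands:
    - [[-1, 0.7, 0], 0]
    - [[-1, 0.7, 0], 0]
    - [[-1, 0.7, 0], 0]
    - [[0, 0, 0], 0]
    - [[0, 0, 0], 0]

```text
time_s: 19.32
eef_pos: [0.5361, -0.3109, 0.3766]
tcp_rot: [0.672, 0.741, -0.0, -0.001]
wrist_force: [0.0, -0.3, -0.6]
opening: 0.0611
grasp_force: 0.0
```

Run:
```python
from h import *
plan((.538,-.312,.304),95.5);print(bot.state()['joint_positions'].round(2))
s=camera('scene');save('lev.png',s[0],(200,20,340,170),4)
a=np.radians(5.5);e=onplane('scene',(316.3,170.8),.072)-[.605,-.144,.06];print(np.cos(a)*e[0]+np.sin(a)*e[1],-np.sin(a)*e[0]+np.cos(a)*e[1])
```

```text
t 19.32 pos [ 0.5361 -0.3109  0.3766] yaw 95.6 | turn units 0.02 shift units [-0.06  0.09  3.63]
[-0.65  0.16  1.31  0.    1.67 -0.75]
-0.13367476414512994 0.002531876591575291
```

View pics/lev.png

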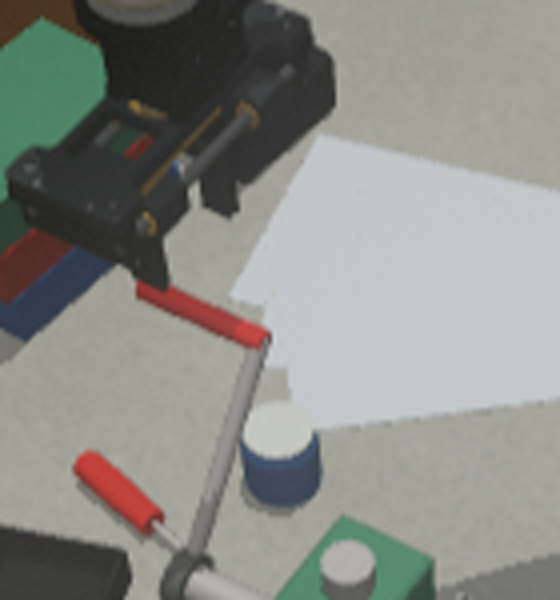

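The open fingers straddle the red handle (crop (200,310)); the other red item at (115,490) is the screwdriver on the bench. Lower and grip.

Request:
step_arm:
  commands:
    - [[0, 0.1, 0.7], 0]
    - [[0, 0, 1], 0]
    - [[0, 0, 1], 0]
    - [[0, 0, 0.9], 0]
    - [[0, 0, 0], 0]

```text
time_s: 19.78
eef_pos: [0.5359, -0.3079, 0.3015]
tcp_rot: [0.671, 0.741, -0.0, -0.004]
wrist_force: [-0.7, -0.1, -0.2]
opening: 0.061
grasp_force: 0.0
```

Request:
step_arm:
  commands:
    - [[0, 0, 0], 0]
    - [[0, 0, 0], 0]
    - [[0, 0, 0], 0]
    - [[0, 0, 0], 0]
    - [[0, 0, 0], 0]
  gripper: 0
  squeeze: 55

```text
time_s: 20.2
eef_pos: [0.5384, -0.3105, 0.3081]
tcp_rot: [0.671, 0.741, 0.0, 0.001]
wrist_force: [0.2, -0.1, -0.3]
opening: 0.0354
grasp_force: 0.0
```

Request:
step_arm:
  commands:
    - [[0, 0, 0], 0]
    - [[0, 0, 0], 0]
    - [[0, 0, 0], 0]
    - [[0, 0, 0], 0]
    - [[0, 0, 0], 0]

```text
time_s: 20.62
eef_pos: [0.5377, -0.3103, 0.3069]
tcp_rot: [0.672, 0.741, -0.0, -0.0]
wrist_force: [-1.4, 0.9, 1.6]
opening: 0.0147
grasp_force: 55.0
```

Gripped on the bar. Pull down along the arc, first 0.5 rad.

Request:
step_arm:
  commands:
    - [[0, -0.29, 0.27], 0]
    - [[0, -0.29, 0.28], 0]
    - [[0, -0.27, 0.3], 0]
    - [[0, -0.26, 0.3], 0]
    - [[0, -0.24, 0.32], 0]

```text
time_s: 21.03
eef_pos: [0.5131, -0.3127, 0.2795]
tcp_rot: [0.671, 0.741, 0.002, 0.003]
wrist_force: [3.9, 2.4, 7.5]
opening: 0.0147
grasp_force: 55.0
```

Request:
step_arm:
  commands:
    - [[0, -0.22, 0.33], 0]
    - [[0, -0.21, 0.34], 0]
    - [[0, -0.19, 0.35], 0]
    - [[0, -0.17, 0.36], 0]
    - [[0, -0.15, 0.37], 0]

```text
time_s: 21.45
eef_pos: [0.4939, -0.3145, 0.2445]
tcp_rot: [0.671, 0.741, 0.001, 0.002]
wrist_force: [1.2, 3.2, 8.5]
opening: 0.0148
grasp_force: 55.2
```

```bash
cat > lev.py <<'E'
from h import *
s=bot.state();a=np.radians(5.5);e=s['eef_pos']-[.605,-.144,-.019]
x=np.cos(a)*e[0]+np.sin(a)*e[1];y=-np.sin(a)*e[0]+np.cos(a)*e[1];z=e[2]
print('t',s['time_s'],'press xyz',x.round(4),y.round(4),z.round(4),'r',np.hypot(x-.02,z-.2),'theta',np.radians(50)-np.arctan2(z-.2,.02-x),s['wrist_force'].round(1),s['opening'])
E
python3 lev.py
```

```text
t 21.45 press xyz -0.1269 -0.1591 0.2635 r 0.16005147610968856 theta 0.46499003269223105 [1.2 3.2 8.5] 0.014835099655070723
```

Request:
step_arm:
  commands:
    - [[0, -0.14, 0.38], 0]
    - [[0, -0.12, 0.38], 0]
    - [[0, -0.1, 0.39], 0]
    - [[0, -0.08, 0.39], 0]
    - [[0, -0.06, 0.4], 0]

```text
time_s: 21.87
eef_pos: [0.483, -0.3156, 0.2052]
tcp_rot: [0.671, 0.741, 0.001, 0.001]
wrist_force: [-2.9, 3.7, 8.8]
opening: 0.0141
grasp_force: 55.1
```

Request:
step_arm:
  commands:
    - [[0, -0.04, 0.4], 0]
    - [[0, -0.02, 0.4], 0]
    - [[0, 0, 0.4], 0]
    - [[0, 0.02, 0.4], 0]
    - [[0, 0.02, 0.4], 0]

```text
time_s: 22.28
eef_pos: [0.4813, -0.3158, 0.1652]
tcp_rot: [0.672, 0.741, -0.0, -0.0]
wrist_force: [-8.3, 3.8, 13.9]
opening: 0.014
grasp_force: 53.5
```

Request:
step_arm:
  commands:
    - [[0, 0.03, 0.2], 0]
    - [[0, 0.03, 0.2], 0]
    - [[0, 0, 0], 0]

```text
time_s: 22.53
eef_pos: [0.4821, -0.3157, 0.1564]
tcp_rot: [0.672, 0.741, -0.001, -0.001]
wrist_force: [-7.9, 2.0, 11.3]
opening: 0.0144
grasp_force: 53.7
```

```bash
python3 lev.py
```

```text
t 22.5333 press xyz -0.1388 -0.1591 0.1754 r 0.16066844415085796 theta 1.0262458462294048 [-7.9  2.  11.3] 0.014391983681050708
```

Request:
step_arm:
  commands:
    - [[0, 0.03, 0.2], 0]
    - [[0, 0.02, 0.1], 0]
    - [[0, 0, 0], 0]
    - [[0, 0, 0], 0]

```text
time_s: 22.87
eef_pos: [0.4825, -0.3158, 0.1537]
tcp_rot: [0.671, 0.741, -0.001, -0.001]
wrist_force: [-19.0, 8.4, 29.3]
opening: 0.0138
grasp_force: 52.2
```

```bash
python3 lev.py
```

```text
t 22.8667 press xyz -0.1384 -0.1592 0.1727 r 0.1607491894048968 theta 1.0433026241943042 [-19.    8.4  29.3] 0.013835852192838623
```

The force climbs to 29 N at the end of travel, so the bush is flush. Now ease the lever back up.

Request:
step_arm:
  commands:
    - [[0, -0.03, -0.2], 0]
    - [[0, -0.03, -0.2], 0]
    - [[0, -0.03, -0.25], 0]
    - [[0, -0.03, -0.3], 0]
    - [[0, -0.01, -0.3], 0]

```text
time_s: 23.28
eef_pos: [0.4808, -0.3158, 0.1748]
tcp_rot: [0.672, 0.741, -0.001, -0.001]
wrist_force: [-3.3, 0.5, 2.9]
opening: 0.0138
grasp_force: 54.5
```

Request:
step_arm:
  commands:
    - [[0, 0, -0.35], 0]
    - [[0, 0.01, -0.35], 0]
    - [[0, 0.02, -0.4], 0]
    - [[0, 0.04, -0.4], 0]
    - [[0, 0.06, -0.4], 0]

```text
time_s: 23.7
eef_pos: [0.4858, -0.3154, 0.2138]
tcp_rot: [0.671, 0.741, 0.001, 0.001]
wrist_force: [5.4, 1.7, 1.3]
opening: 0.014
grasp_force: 54.5
```

Request:
step_arm:
  commands:
    - [[0, 0.08, -0.39], 0]
    - [[0, 0.1, -0.39], 0]
    - [[0, 0.11, -0.38], 0]
    - [[0, 0.13, -0.38], 0]
    - [[0, 0.14, -0.37], 0]

```text
time_s: 24.12
eef_pos: [0.5016, -0.3138, 0.2512]
tcp_rot: [0.671, 0.741, 0.004, 0.005]
wrist_force: [29.0, -2.5, -15.0]
opening: 0.0133
grasp_force: 55.1
```

```bash
python3 lev.py
```

```text
t 24.1167 press xyz -0.1192 -0.1591 0.2702 r 0.15589060597155743 theta 0.4055927567247123 [ 29.   -2.5 -15. ] 0.013299221292556892
```

Request:
step_arm:
  commands:
    - [[0, 0.18, 0.09], 0]
    - [[0, 0.22, -0.33], 0]
    - [[0, 0.24, -0.32], 0]

```text
time_s: 24.37
eef_pos: [0.5086, -0.3131, 0.262]
tcp_rot: [0.671, 0.741, -0.0, -0.0]
wrist_force: [3.0, -2.7, -1.7]
opening: 0.0128
grasp_force: 55.2
```

```bash
python3 lev.py
```

```text
t 24.3667 press xyz -0.1122 -0.1591 0.281 r 0.15498359031013711 theta 0.3230349721909833 [ 3.  -2.7 -1.7] 0.012761892062171784
```

Request:
step_arm:
  commands:
    - [[0, 0.24, -0.32], 0]
    - [[0, 0.25, -0.31], 0]
    - [[0, 0.27, -0.3], 0]
    - [[0, 0, 0], 0]

```text
time_s: 24.7
eef_pos: [0.5247, -0.3116, 0.281]
tcp_rot: [0.671, 0.741, 0.0, 0.001]
wrist_force: [5.3, -1.9, -4.8]
opening: 0.0132
grasp_force: 55.4
```

```bash
python3 lev.py
```

```text
t 24.7 press xyz -0.096 -0.1591 0.3 r 0.1531681014884305 theta 0.1610603416375762 [ 5.3 -1.9 -4.8] 0.013199506677806736
```

Request:
step_arm:
  commands:
    - [[0, 0.22, -0.21], 0]
    - [[0, 0.22, -0.2], 0]
    - [[0, 0.22, -0.2], 0]
    - [[0, 0, 0], 0]
    - [[0, 0, 0], 0]

```text
time_s: 25.12
eef_pos: [0.5371, -0.3105, 0.293]
tcp_rot: [0.671, 0.741, 0.0, 0.0]
wrist_force: [3.5, -3.7, -5.4]
opening: 0.0127
grasp_force: 55.5
```

```bash
python3 lev.py
```

```text
t 25.1167 press xyz -0.0836 -0.1592 0.312 r 0.1525028782226256 theta 0.04827777282404688 [ 3.5 -3.7 -5.4] 0.01268142448582405
```

The lever is home: x matches the starting grip. Release and clear.

Request:
step_arm:
  commands:
    - [[0, 0, 0], 0]
    - [[0, 0, 0], 0]
    - [[0, 0, 0], 0]
    - [[0, 0, 0], 0]
    - [[0, 0, 0], 0]
  gripper: 0.7

```text
time_s: 25.53
eef_pos: [0.5364, -0.3102, 0.2933]
tcp_rot: [0.672, 0.741, 0.0, 0.0]
wrist_force: [0.4, 0.4, -0.5]
opening: 0.0388
grasp_force: 0.0
```

Request:
step_arm:
  commands:
    - [[0, 0, 0], 0]
    - [[0, 0, 0], 0]
    - [[0, 0, -0.5], 0]
    - [[0, 0, -1], 0]
    - [[0, 0, -1], 0]

```text
time_s: 25.95
eef_pos: [0.5359, -0.31, 0.343]
tcp_rot: [0.672, 0.741, -0.0, -0.001]
wrist_force: [-0.1, -0.8, 0.6]
opening: 0.0601
grasp_force: 0.0
```

Request:
step_arm:
  commands:
    - [[0, 0, -1], 0]
    - [[0, 0, -1], 0]
    - [[-0.5, -0.5, -1], 0]
    - [[-1, -1, 0], 0]
    - [[-1, -1, 0], 0]

```text
time_s: 26.37
eef_pos: [0.492, -0.3653, 0.406]
tcp_rot: [0.671, 0.742, -0.0, 0.002]
wrist_force: [-1.0, -0.8, -0.8]
opening: 0.0613
grasp_force: 0.0
```

Request:
step_arm:
  commands:
    - [[-1, -1, 0], 0]
    - [[-1, -1, 0], 0]
    - [[0, 0, 0], 0]
    - [[0, 0, 0], 0]
    - [[0, 0, 0], 0]

```text
time_s: 26.78
eef_pos: [0.4558, -0.4086, 0.4033]
tcp_rot: [0.672, 0.741, 0.0, 0.0]
wrist_force: [-1.2, 0.5, -0.0]
opening: 0.0608
grasp_force: 0.0
```

```bash
python3 seat.py
python3 - <<'E'
from h import *
s=camera('scene');save('fin.png',s[0],(220,80,360,230),4)
C=cloud('scene',s[1]);R=s[0].astype(int);m=(R[...,0]>150)&(R[...,1]<70)&(R[...,2]<70);P=C[m];P=P[(P[:,2]>.2)&(P[:,2]<.4)&(abs(P[:,0]-.54)<.15)&(abs(P[:,1]+.31)<.15)];print('grip',len(P),P.mean(0))
E
```

```text
t 26.78 pos [ 0.4558 -0.4086  0.4033] yaw 95.6 | turn units -14.98 shift units [-2.38 12.48 17.03]
[-1.23012046  0.46027073 -0.03926583] [-0.01764596 -0.15950929 -0.04059564]
-0.12 27 [-0.1125  0.0028  0.0128] -0.0083 0.0106
-0.108 19 [-0.1025  0.0022  0.0122] -0.0036 0.0099
-0.096 10 [-0.0913  0.0073  0.012 ] 0.0031 0.0112
-0.084 5 [-0.077   0.0092  0.0091] 0.0071 0.0105
-0.072 5 [-0.0654  0.0097  0.0079] 0.009 0.01
-0.06 4 [-0.054   0.0101  0.0107] 0.0092 0.0113
-0.048 4 [-0.0397  0.0102  0.0085] 0.0088 0.0136
-0.036 3 [-0.0291  0.0096  0.0102] 0.0086 0.0096
-0.024 7 [-0.0163  0.0124  0.0106] 0.0084 0.0149
-0.012 12 [-0.0076  0.0123  0.0108] 0.0087 0.0139
-0.0 7 [0.0065 0.0128 0.013 ] 0.0096 0.0145
0.012 6 [0.0169 0.012  0.0161] 0.0102 0.0155
0.024 2 [0.0255 0.0139 0.0177] 0.0128 0.015
grip 100 [ 0.54065311 -0.30902229  0.32868412]
```

View pics/fin.png

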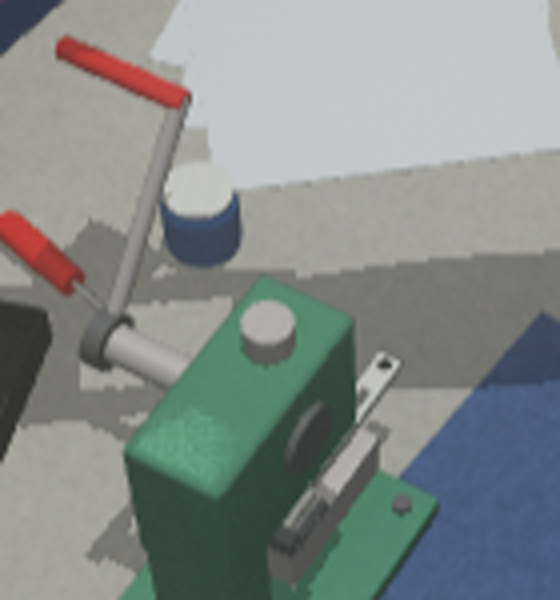

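The lever is home (handle at crop (120,70)), the rod lies unchanged in the press with its tail at (385,362), and the gripper is clear.

```bash
python3 -c "
from h import *
print(ticket.job_done())"
```

```text
the job is handed in; nothing more can be done
None
```

I handed the job in at about 27 s of the 72 s allowed: the rod lies released in the press, the lever is home after a slow return, and the finished rod and bystanders were not touched. I judged the bush flush from the lever reaching its end stop (29 N at the handle), since the camera cannot see it under the ram; no verdict came back.

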